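Hold a heel block in the marking jig

TASK

Pick up the tan heel block and set it on the blue plate of the corner jig, upright with its black rubber face still underneath, its flat breast flush against the long steel fence and its flat side flush against the short red fence. Press it firmly, without ramming it, into the corner so that it bears on both fences at once, and finish while still holding and pressing it there with the gripper: do not let go. Leave the black and the red heel blocks where they stand.

Things in the scene. Friction and masses are not known exactly. Their poses are not given: they have to be found in the camera images.
- heel_tan_center (a point): Tan leather-look heel block, D-shaped from above, 56 mm tall with a 6 mm black rubber underside, 62 mm long (x), 56 mm wide (y), 0.09 to 0.19 kg. This point: half height (28 mm up), midway between the flat sides (y = +-28 mm), 22 mm behind the flat breast (face at x = -22 mm). Sides flat from x = -22 to 12 mm, then a half-round back to x = 40 mm. z up.
- heel_tan: The same tan heel block; origin on its underside, 28 mm below the point above, same axes: +x from the flat breast to the round back.
- jig: Fixed corner jig: 12 mm thick blue plate with two fences at right angles. Origin: inner corner of the fence faces, at bench height. x runs along the short red fence, y along the long steel one, both away from the corner; the plate reaches x = 150, y = 143 mm. A well seated heel has the jig's axes and its centre at (22, 28, 40) mm here. A fixed cylinder behind the long fence is 40 mm tall.
- long_fence: Rigid bright steel fence, 150 mm long, 13 mm thick; its working face is the jig's plane x = 0, y = -13 to 137 mm. Origin as the jig's. Its top is 18 mm above the plate (30 mm above the bench): fingertips more than 20 mm above the heel's underside clear it.
- short_fence: Rigid red fence, 70 mm long, 13 mm thick; its working face is the jig's plane y = 0, x = 2 to 72 mm. Origin as the jig's. Same height as the long fence: hold the heel's upper part so that a finger passes over it. Friction on plate and fences is considerable: to bear surely on both, push some 10 to 20 N each way with little load on the plate.
- heel_black_center (a point): D-shaped stacked heel block, black, with a black rubber underside; same size and axes as the tan one. This point is at half height, 22 mm behind the breast. Bystander.
- heel_red_center (a point): D-shaped stacked heel block, dark red, with a black rubber underside; same size and axes as the tan one. This point is at half height, 22 mm behind the breast. Bystander.
Things that resemble listed ones, but are neither listed nor needed, are in the scene too. What is meant by the heel_tan is not green, and is the smaller of those in its own colour.

How it is judged:
At the end, for the whole second after the job is handed in: For the last second the tan heel stands upright and square to the jig (0.06 rad) on its plate (3 mm), breast to the long fence, side to the short one (centre within 4 mm of seated), at rest, pressing each fence with over 2 N, the fingers pressing it with over 2 N (contact force between heel_tan and long_fence above 2 N and contact force between heel_tan and short_fence above 2 N and contact force between the fingers and heel_tan above 2 N and x of heel_tan_center in the frame of jig between 0.018 and 0.0255 m and y of heel_tan_center in the frame of jig between 0.024 and 0.0315 m and z of heel_tan_center in the frame of jig between 0.037 and 0.044 m and angle between the x axis of heel_tan and the x axis of jig, either way round below 0.06 rad and angle between heel_tan_center's own z axis and vertical below 0.06 rad and linear speed of heel_tan below 0.01 m/s); the arm keeps its last pose, push and grip.
It fails at once if the black or the red heel block is moved by more than 20 mm (distance of any of heel_black_center, heel_red_center from where it was at the start of the episode above 0.02 m).
It fails at once if the heel block is rammed into the long fence with more than 80 N (contact force between heel_tan and long_fence above 80 N).
It fails at once if the heel block is rammed into the short fence with more than 80 N (contact force between heel_tan and short_fence above 80 N).
It also fails if it takes over 45 s, if anything falls off the work surface, if the arm or the gripper's body presses on something with over 40 N, if the wrist force passes 120 N, or if a joint passes its speed limit or range.

ROBOT

A 6-joint arm with a two-finger parallel gripper is mounted at the origin on the work surface. World frame = base frame: x ahead of the robot, y to its left, z up, the work surface at z = 0. Lengths are in m, angles in rad, forces in N, time in s.
With the tool pointing down it reaches from about 0.375 to 0.9 m from the base axis. Payload 3.1 kg.
Tool frame: the origin (TCP) lies midway between the tips of the shut fingers; the grasp point (between the pads) lies 19 mm behind it; y points along the fingers, x is the direction in which the jaws open and shut, and the axes are right-handed (so a half turn about y gives the same grasp; the last joint's range is limited). The gripper opens to 87 mm and grips with 3 to 60 N. Pads are 19 mm wide; open, the fingers measure 117 mm over their backs; the gripper's body (75 mm by 190 mm) begins 51 mm behind the grasp point.
Start: joints at [-1.411, 0.527, 1.433, -0, 1.181, -0.178], TCP at [0.207, -0.59, 0.223] pointing down, gripper open.
Joint ranges: [-3.08, 3.08], [-0.75, 2.2], [0.22, 2.44], [-1.43, 4.57], [0, 2.65], [-2.85, 2.85]. Speed limits (rad/s): [2.79, 2.79, 3.14, 3.14, 3.14, 3.14].

INTERFACE

Orientations are given as a unit quaternion [x, y, z, w].
In Python, from rig import * gives the robot as it stands.
- The arm moves only by the tool jog_arm, never from a script. Its argument "series" is a list of rows, each a list of 7 numbers: the shift along the tool's x, y, z in mm, then the turn, a rotation vector about the tool's x, y, z in rad, then the gripper's target within -1 to 1 (shut at 1, half-way at 0, fully open at -1). A call has 1 to 20 rows; each row is the pose to reach, as a shift and turn from the pose commanded when the call began, along the tool's axes at that moment; what a row does not reach only later rows make up. A row lasts 1/8 s, in which the tool goes at most 62.5 mm and 10.7 degrees, less where a joint would pass 70% of its speed; a pose out of reach is approached as far as the arm can. A call with a gripper value outside its range is refused whole. The fingers move at their own pace and stop on an object; "grip_force" is the grip in N (left out, the last holds). Time passes only in rows, so rows that repeat a pose let the fingers close. It gives the time, the measured TCP pose, the force and the opening at its end, in the units of the state.
- get_obs(): the state, without advancing time (a new reading comes with each control period).
- camera(name): name is "scene" or "top" or "wrist"; returns a dict with "img" (480x640x3 uint8, red, green, blue), "depth" (480x640 float32, m along the optical axis (not along the pixel's ray), 0 where there is no reading), "camera_matrix" (3x3 intrinsics, pixels), "D" ([k1, k2, p1, p2, k3] as OpenCV has them; the pictures are not rectified), "rvec" (rotation vector, rad) and "tvec" (3), from world to camera coordinates, as OpenCV has them. Camera axes: x right, y down, z forward; pixel columns grow to the right and rows downward; lengths in m; the calibration is good to about 2 mm. A picture is of the moment at which its call begins.
- hand_in(): hands the job in, once; it reports no verdict.
The state is a dict: "time": time; "q": joint angles; "joint_velocities": joint speeds; "joint_torque": joint torques, N m; "position": TCP position; "tool_rot": TCP orientation; "ft_force": force on the tool from outside, world axes, zero at the start; "moment": the same for the moment, N m; "grip_width": finger opening in m.
Only numpy, scipy, OpenCV 4.12 (cv2) and the standard library are available. Lean on these libraries where they do the work, as an engineer would, in place of code of your own. Each camera call takes 0.05 s, during which the arm holds its last target.

## Working session

There is one attempt and no reset: what is moved stays moved. The work goes in short steps, Python scripts to look and compute and a tool call to move; the robot and the scene stay as the last step left them, time stands still between calls to the robot, and variables do not carry over. Pictures are saved under pics/ and viewed, and the job is handed in when it is done.

Besides the shell and the picture viewer there is one more tool, called as a command line: name --pt "numbers of a row" for each row, then --argument value for the rest. jog_arm: Moves the arm, as the interface text tells. Its arguments: {"type":"object","properties":{"series":{"type":"array","items":{"type":"array","items":{"type":"number"}}},"grip_force":{"type":"number"}},"required":["series"]}

```bash
mkdir -p pics; ls; python3 - <<'E'
from rig import *
import cv2,numpy as np
o=get_obs(); print({k:np.round(v,4).tolist() for k,v in o.items()})
for n in ["scene","top","wrist"]:
    c=camera(n); cv2.imwrite(f"pics/{n}0.png",c["img"][:,:,::-1]); np.savez(f"{n}0.npz",**c)
    print(n,c["camera_matrix"].round(1).tolist(),c["D"],c["rvec"],c["tvec"])
E
```

```text
pics
{'time': 0.0, 'q': [-1.4115, 0.5284, 1.4339, -0.0, 1.1814, -0.1785], 'joint_velocities': [-0.0007, -0.0012, -0.0017, -0.0014, 0.0009, -0.0007], 'joint_torque': [0.0, -44.0041, -17.6591, 0.0632, 0.0583, -0.0002], 'position': [0.207, -0.5889, 0.2216], 'tool_rot': [-0.5764, 0.4094, -0.4083, 0.5775], 'ft_force': [0.1465, 0.4812, 0.4473], 'moment': [-0.0453, -0.0208, -0.0414], 'grip_width': 0.087}
scene [[615.7, 0.0, 336.8], [0.0, 615.7, 225.0], [0.0, 0.0, 1.0]] [0.05689054 0.         0.         0.         0.        ] [ 0.87404231  2.52305475 -1.06201548] [ 0.41424778 -0.12465496  1.25176371]
top [[577.1, 0.0, 321.9], [0.0, 577.1, 241.9], [0.0, 0.0, 1.0]] [-0.18902027  0.          0.          0.          0.        ] [ 2.19408535 -2.21046155  0.09012937] [-0.04974817  0.47405946  0.95715596]
wrist [[352.0, 0.0, 320.1], [0.0, 352.0, 239.4], [0.0, 0.0, 1.0]] [-0.06506213  0.          0.          0.          0.        ] [-2.36051544  1.67306031  0.24954156] [-0.62389258 -0.03724625  0.391698  ]
```

View pics/top0.png

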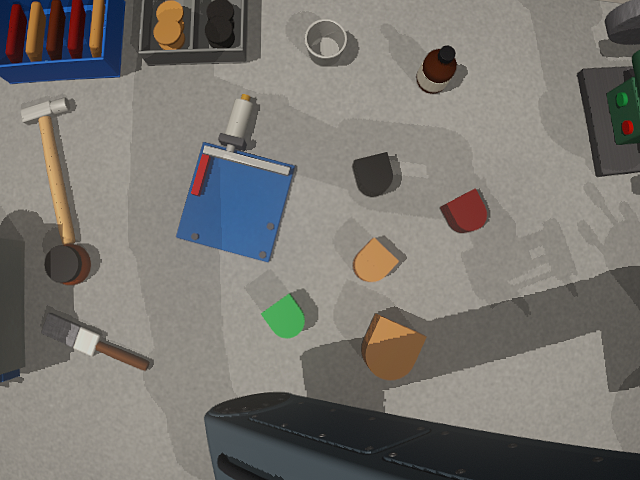

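View pics/scene0.png

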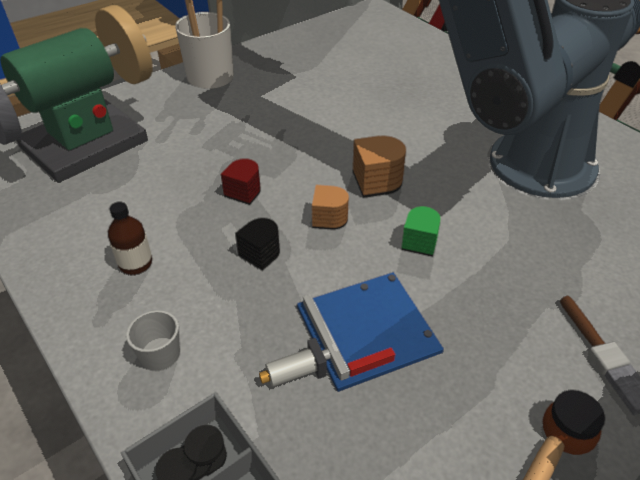

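View pics/wrist0.png

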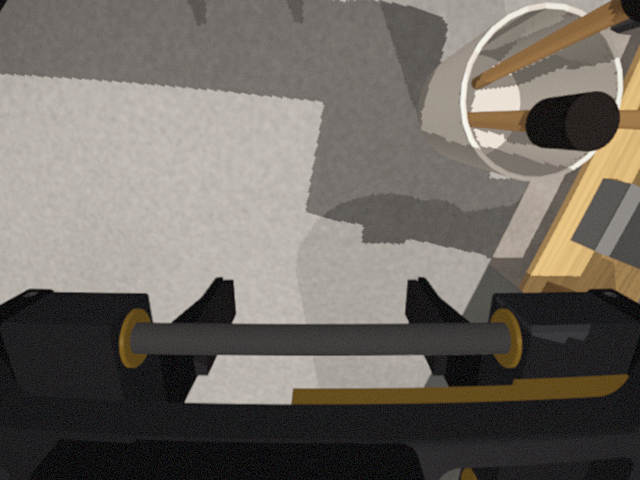

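The top view shows the small tan heel at about (377,260), with its breast facing the upper right and its round back to the lower left. The larger tan decoy is at (393,347). The jig's corner is near (205,157), with the steel fence running right from it and the red fence running down. Next I'll measure these.

```bash
cat > h.py <<'E'
import numpy as np,cv2
from scipy.spatial.transform import Rotation as R
def ray(c,px,z):
    K,D=c["camera_matrix"],c["D"]; Rm,_=cv2.Rodrigues(c["rvec"]); t=np.ravel(c["tvec"])
    u=cv2.undistortPoints(np.array(px,float).reshape(-1,1,2),K,D).reshape(-1,2)
    d=np.c_[u,np.ones(len(u))]@Rm; C=-Rm.T@t
    s=(z-C[2])/d[:,2]; return C+d*s[:,None]
def cloud(c):
    K,D=c["camera_matrix"],c["D"]; Rm,_=cv2.Rodrigues(c["rvec"]); t=np.ravel(c["tvec"])
    v,u=np.mgrid[:480,:640]; n=cv2.undistortPoints(np.c_[u.ravel(),v.ravel()].astype(float).reshape(-1,1,2),K,D).reshape(-1,2)
    dd=np.asarray(c["depth"]).reshape(-1,1); p=np.c_[n,np.ones(len(n))]*dd
    return ((p-t)@Rm).reshape(480,640,3)
E
cat > m.py <<'E'
from h import *
for n in ["top","scene"]:
    c=dict(np.load(f"{n}0.npz")); P=cloud(c); hsv=cv2.cvtColor(c["img"],cv2.COLOR_RGB2HSV)
    H,S,V=[hsv[...,i].astype(int) for i in range(3)]
    ok=c["depth"]>0
    box=(P[...,0]>0.2)&(P[...,0]<1)&(abs(P[...,1])<0.6)&ok
    cols={"tan":(H>8)&(H<20)&(S>110),"blue":(H>100)&(H<125)&(S>120),"red":((H<6)|(H>172))&(S>140),"green":(H>50)&(H<75)&(S>120)}
    for k,m in cols.items():
        m=(m&box&(P[...,2]<0.12)).astype(np.uint8)
        nl,lab,st,ce=cv2.connectedComponentsWithStats(m)
        for i in range(1,nl):
            if st[i,4]<250: continue
            q=P[lab==i]; top=np.percentile(q[:,2],97)
            print(n,k,ce[i].round(),st[i,4],q.mean(0).round(3),"ztop",top.round(4),"zmin",np.percentile(q[:,2],3).round(4))
E
python3 m.py
```

```text
top tan [97. 28.] 662 [0.839 0.33  0.077] ztop 0.0863 zmin 0.0458
top tan [169.  25.] 1269 [0.854 0.211 0.036] ztop 0.0481 zmin 0.0125
top tan [35. 32.] 880 [0.844 0.45  0.068] ztop 0.0858 zmin 0.0251
top tan [438.  68.] 373 [ 0.752 -0.243  0.091] ztop 0.1073 zmin 0.0736
top tan [ 58. 188.] 1810 [0.571 0.406 0.022] ztop 0.0275 zmin 0.0139
top tan [373. 262.] 1243 [ 0.438 -0.135  0.054] ztop 0.0587 zmin 0.0444
top tan [391. 348.] 2825 [ 0.302 -0.159  0.077] ztop 0.0831 zmin 0.0375
top tan [121. 357.] 376 [0.281 0.291 0.018] ztop 0.0219 zmin 0.0147
top blue [66. 46.] 5435 [0.826 0.402 0.042] ztop 0.0899 zmin 0.0024
top blue [235. 208.] 7682 [0.532 0.093 0.012] ztop 0.015 zmin 0.0085
top red [76. 29.] 779 [0.842 0.369 0.072] ztop 0.0858 zmin 0.0303
top red [16. 34.] 885 [0.845 0.489 0.068] ztop 0.0858 zmin 0.0272
top red [200. 174.] 309 [0.588 0.152 0.03 ] ztop 0.0327 zmin 0.0265
top red [468. 211.] 1090 [ 0.521 -0.294  0.056] ztop 0.0588 zmin 0.0525
top green [285. 317.] 1179 [0.35  0.009 0.055] ztop 0.0587 zmin 0.0518
scene tan [378. 164.] 2562 [ 0.314 -0.147  0.06 ] ztop 0.0828 zmin 0.0109
scene tan [329. 207.] 1372 [ 0.448 -0.125  0.042] ztop 0.0583 zmin 0.0071
scene tan [126. 232.] 484 [ 0.768 -0.233  0.089] ztop 0.1083 zmin 0.0683
scene tan [581. 321.] 637 [0.286 0.292 0.017] ztop 0.0214 zmin 0.0101
scene tan [555. 449.] 1742 [0.489 0.395 0.023] ztop 0.0297 zmin 0.0096
scene blue [375. 326.] 7683 [0.537 0.104 0.011] ztop 0.014 zmin 0.0083
scene blue [309. 324.] 263 [0.615 0.039 0.011] ztop 0.0137 zmin 0.0092
scene red [241. 180.] 1275 [ 0.531 -0.282  0.041] ztop 0.0582 zmin 0.0077
scene red [371. 361.] 624 [0.591 0.155 0.026] ztop 0.0319 zmin 0.0144
scene green [421. 230.] 1396 [0.362 0.018 0.044] ztop 0.0585 zmin 0.0092
```

View crops.

```bash
python3 - <<'E'
from h import *
c=dict(np.load("top0.npz")); im=c["img"][:,:,::-1]
a=cv2.resize(im[225:295,340:420],None,fx=5,fy=5,interpolation=cv2.INTER_NEAREST)
b=cv2.resize(im[135:270,165:305],None,fx=2.8,fy=2.8,interpolation=cv2.INTER_NEAREST)
h=max(a.shape[0],b.shape[0]); o=np.zeros((h,a.shape[1]+b.shape[1],3),np.uint8); o[:a.shape[0],:a.shape[1]]=a; o[:b.shape[0],a.shape[1]:]=b
cv2.imwrite("pics/crop0.png",o); print(o.shape)
E
```

```text
(378, 792, 3)
```

View pics/crop0.png

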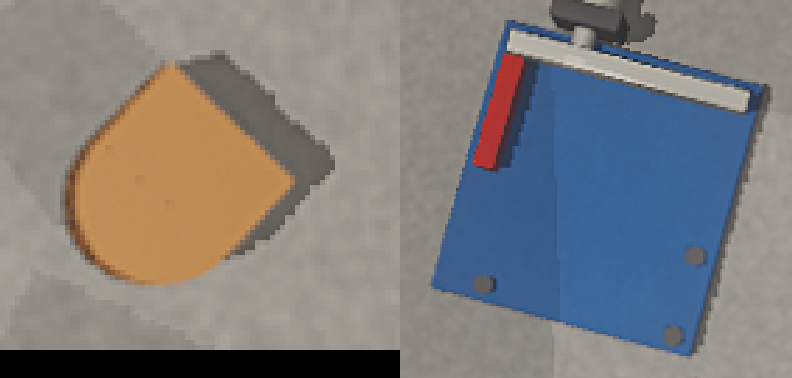

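```bash
cat > m2.py <<'E'
from h import *
c=dict(np.load("top0.npz")); hsv=cv2.cvtColor(c["img"],cv2.COLOR_RGB2HSV)
H,S,V=[hsv[...,i].astype(int) for i in range(3)]
def big(m,x0,x1,y0,y1):
    k=np.zeros(m.shape,np.uint8); k[y0:y1,x0:x1]=m[y0:y1,x0:x1]
    cs,_=cv2.findContours(k,cv2.RETR_EXTERNAL,cv2.CHAIN_APPROX_NONE); return max(cs,key=cv2.contourArea).reshape(-1,2)
tan=(H>8)&(H<20)&(S>100)&(V>160)
k=np.zeros(tan.shape,np.uint8); k[225:295,340:420]=tan[225:295,340:420]
# half-pixel outward: upsample mask x8 of pixel areas
def contour(m,x0,x1,y0,y1):
    k=m[y0:y1,x0:x1].astype(np.uint8)*255
    k=cv2.GaussianBlur(cv2.resize(k,None,fx=8,fy=8,interpolation=cv2.INTER_NEAREST),(0,0),6)>127
    cs,_=cv2.findContours(k.astype(np.uint8),cv2.RETR_EXTERNAL,cv2.CHAIN_APPROX_NONE)
    q=max(cs,key=cv2.contourArea).reshape(-1,2).astype(float)
    return (q+0.5)/8-0.5+[x0,y0]
def line(W,a,b,lo=.15,hi=.85,tol=.004):
    d=b-a; L=np.linalg.norm(d); d/=L; n=np.array([-d[1],d[0]])
    s=(W-a)@d; e=(W-a)@n; m=(s>lo*L)&(s<hi*L)&(abs(e)<tol)
    vx,vy,x,y=cv2.fitLine(W[m].astype(np.float32),cv2.DIST_HUBER,0,.001,.001).ravel()
    v=np.array([vx,vy]); v*=np.sign(v@d); return np.array([x,y]),v,m.sum()
def inter(l1,l2):
    A=np.c_[l1[1],-l2[1]]; t=np.linalg.solve(A,l2[0]-l1[0]); return l1[0]+t[0]*l1[1]
deg=lambda v:np.degrees(np.arctan2(v[1],v[0])).round(2)
W=ray(c,contour(tan,340,420,225,295),.056)[:,:2]
a=ray(c,[[374,237.6],[398.6,261.2]],.056)[:,:2]
br=line(W,a[0],a[1])
print("area cm2",cv2.contourArea((W*1e4).astype(np.float32))/1e8*1e4,"expect",34*56/100+np.pi*14*14*2/100)
n=np.array([-br[1][1],br[1][0]]); 
if n@(W.mean(0)-br[0])<0:n=-n
s1=line(W,a[0],a[0]+n*.034); s2=line(W,a[1],a[1]+n*.034)
print("breast",deg(br[1]),br[2],"sides",deg(s1[1]),deg(s2[1]),"normal(+x)",deg(n))
p1,p2=inter(br,s1),inter(br,s2); print("corners",p1,p2,np.linalg.norm(p1-p2))
print("length",((W-br[0])@n).max())
mid=(p1+p2)/2; print("heel center",mid+n*.022)
# jig
red=((H<8)|(H>170))&(S>120); Wr=ray(c,contour(red,185,215,145,202),.030)[:,:2]
wh=(S<40)&(V>165); Ww=ray(c,contour(wh,195,300,140,180),.030)[:,:2]
for nm,w in (("red",Wr),("white",Ww)):
    r=cv2.minAreaRect((w*1000).astype(np.float32)); b=cv2.boxPoints(r)/1000
    print(nm,np.round(r[1],1),b.round(4).tolist())
bl=(H>100)&(H<125)&(S>110); Wb=ray(c,contour(bl,165,305,135,270),.012)[:,:2]
bp=ray(c,[[205,143],[177,238],[269.5,262],[296,166]],.012)[:,:2]
ls=[line(Wb,bp[i],bp[(i+1)%4]) for i in range(4)]
for l in ls: print("plate edge",deg(l[1]),l[2])
print("plate corners",[inter(ls[i],ls[(i+1)%4]).round(4).tolist() for i in range(4)])
E
python3 m2.py
```

```text
area cm2 31.079109541824458 expect 31.35504320207199
breast -133.09 182 sides 137.67 137.95 normal(+x) 136.91
corners [ 0.47842747 -0.13527682] [ 0.44023493 -0.17610365] 0.05590617
length 0.062422114535948064
heel center [ 0.4432652  -0.14066084]
red [13.9 70.7] [[0.552299976348877, 0.1543000042438507], [0.6205999851226807, 0.13570000231266022], [0.6241999864578247, 0.14910000562667847], [0.5559999942779541, 0.16769999265670776]]
white [149.3  24.1] [[0.5860999822616577, 0.00430000014603138], [0.6093000173568726, -0.002099999925121665], [0.6492999792098999, 0.14180000126361847], [0.6261000037193298, 0.14820000529289246]]
plate edge 162.66 757
plate edge -105.41 516
plate edge -15.35 539
plate edge 60.11 116
plate corners [[0.4846999943256378, 0.19689999520778656], [0.4408000111579895, 0.03779999911785126], [0.5712000131607056, 0.0020000000949949026], [0.6531000137329102, 0.1444000005722046]]
```

```bash
cat > plan.py <<'E'
# helper: shift/turn to target TCP pose. tool y down, tool x at yaw psi
from h import *
from rig import *
def goal(p,psi,base=None):
    o=get_obs(); R0=R.from_quat(o["tool_rot"]); p0=np.array(o["position"])
    x=np.array([np.cos(psi),np.sin(psi),0]); y=np.array([0,0,-1.]); z=np.cross(x,y)
    Rt=R.from_matrix(np.c_[x,y,z]); 
    print("t",round(o["time"],2),"shift mm",(R0.inv().apply(np.array(p)-p0)*1000).round(1),"turn",(R0.inv()*Rt).as_rotvec().round(4),"F",np.round(o["ft_force"],1),"w",round(o["grip_width"],4),"p",np.round(p0,4))
E
python3 - <<'E'
from plan import *
c=dict(np.load("top0.npz"))
o=get_obs(); M=R.from_quat(o["tool_rot"]).as_matrix(); print(M.round(3), "yaw",np.degrees(np.arctan2(M[1,0],M[0,0])))
for psi in (47.3,227.3): goal([.4433,-.1405,.15],np.radians(psi))
print("big heel top corners",ray(c,[[381,312],[426,338],[363,365]],.081).round(3))
E
```

```text
[[ 0.331 -0.     0.943]
 [-0.943  0.002  0.331]
 [-0.002 -1.     0.   ]] yaw -70.6439244072323
t 0.15 shift mm [-344.9   72.4  371.6] turn [-1.8000e-03 -2.0585e+00 -7.0000e-04] F [-0.9 -0.8 -0.3] w 0.0869 p [ 0.2071 -0.5891  0.2218]
t 0.15 shift mm [-344.9   72.4  371.6] turn [ 6.0000e-04  1.0831e+00 -1.6000e-03] F [-0.9 -0.8 -0.3] w 0.0869 p [ 0.2071 -0.5891  0.2218]
big heel top corners [[ 0.359 -0.144  0.081]
 [ 0.317 -0.215  0.081]
 [ 0.276 -0.115  0.081]]
```

jog_arm --pt "-172 30 186 0 -1.03 0 -1" --pt "-172 30 186 0 -1.03 0 -1" --pt "-172 30 186 0 -1.03 0 -1" --pt "-172 30 186 0 -1.03 0 -1" --pt "-172 30 186 0 -1.03 0 -1" --pt "-172 30 186 0 -1.03 0 -1" --pt "-345 72 372 0 -2.058 0 -1" --pt "-345 72 372 0 -2.058 0 -1" --pt "-345 72 372 0 -2.058 0 -1" --pt "-345 72 372 0 -2.058 0 -1" --pt "-345 72 372 0 -2.058 0 -1" --pt "-345 72 372 0 -2.058 0 -1" --pt "-345 72 372 0 -2.058 0 -1" --pt "-345 72 372 0 -2.058 0 -1"

```text
time: 1.9
position: [0.4437, -0.1411, 0.1505]
tool_rot: [-0.648, -0.283, 0.283, 0.648]
ft_force: [-0.3, -0.2, 0.1]
grip_width: 0.0869
```

```bash
python3 - <<'E'
from plan import *
goal([.4433,-.1405,.027],np.radians(47.3))
c=camera("wrist"); cv2.imwrite("pics/wrist1.png",c["img"][:,:,::-1]); np.savez("wrist1.npz",**c)
hsv=cv2.cvtColor(c["img"],cv2.COLOR_RGB2HSV)
print(get_obs()["q"])
E
```

```text
t 1.9 shift mm [1.000e-01 1.235e+02 7.000e-01] turn [-0.     -0.0023  0.    ] F [-0.3 -0.2  0.1] w 0.0869 p [ 0.4437 -0.1411  0.1505]
[-5.48686460e-01  4.32010122e-01  1.89686892e+00 -1.07268160e-05
  8.12712013e-01 -1.37199629e+00]
```

View pics/wrist1.png

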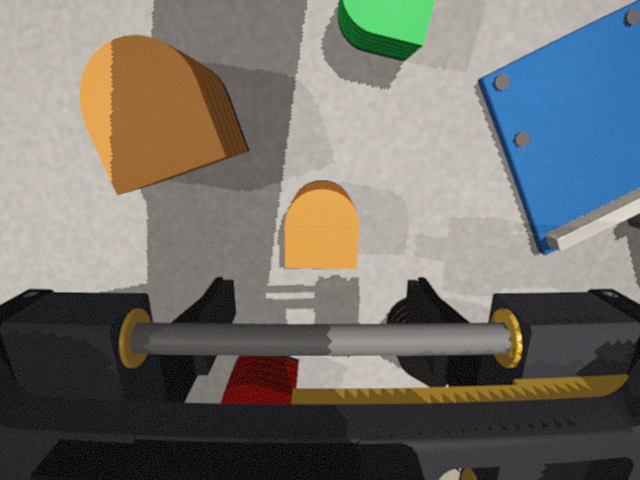

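jog_arm --pt "0 60 -2 0 -0.002 0 -1" --pt "0 100 -2 0 -0.002 0 -1" --pt "0 126 -2 0 -0.002 0 -1" --pt "0 126 -2 0 -0.002 0 -1" --pt "0 126 -2 0 -0.002 0 1" --pt "0 126 -2 0 -0.002 0 1" --pt "0 126 -2 0 -0.002 0 1" --pt "0 126 -2 0 -0.002 0 1" --pt "0 126 -2 0 -0.002 0 1" --pt "0 126 -2 0 -0.002 0 1" --pt "0 126 -2 0 -0.002 0 1" --pt "0 126 -2 0 -0.002 0 1" --pt "0 126 -2 0 -0.002 0 1" --pt "0 126 -2 0 -0.002 0 1" --grip_force 50

```text
time: 3.7
position: [0.4457, -0.1424, 0.0252]
tool_rot: [0.648, 0.284, -0.284, -0.647]
ft_force: [-0.2, 0.5, 6.9]
grip_width: 0.0557
```

jog_arm --pt "0 -30 0 0 0 0 1" --pt "0 -70 0 0 0 0 1" --pt "0 -110 0 0 0 0 1" --pt "0 -110 0 0 0 0 1" --pt "0 -110 0 0 0 0 1"

```text
time: 4.32
position: [0.4446, -0.1418, 0.134]
tool_rot: [-0.647, -0.284, 0.284, 0.648]
ft_force: [0.7, -0.4, -1.6]
grip_width: 0.056
```

```bash
cat > snap.py <<'E'
import sys
from plan import *
def snap(t,names=("top","wrist","scene")):
    for n in names:
        c=camera(n); cv2.imwrite(f"pics/{n}{t}.png",c["img"][:,:,::-1]); np.savez(f"{n}{t}.npz",**c)
E
python3 - <<'E'
from snap import *
snap(2)
a=np.radians(164.6); X=np.array([np.cos(a),np.sin(a)]); Y=np.array([-X[1],X[0]]); O=np.array([.6229,.1355])
# TCP at jig (dx,dy) clear of corner
for d in ((.040,.046),(.019,.028)):
    g=O+d[0]*X+d[1]*Y; print(g); goal([*g,.136],np.radians(74.6))
E
cd pics; python3 -c "
import cv2,numpy as np
a=cv2.imread('wrist2.png');b=cv2.imread('scene2.png')
cv2.imwrite('ws2.png',np.hstack([cv2.resize(a,(400,300)),cv2.resize(b,(400,300))]))"
```

```text
[0.5721206  0.10177386]
t 4.47 shift mm [265.7  -2.7  70.8] turn [-3.400e-03 -4.751e-01  1.000e-04] F [-0.1  0.2 -0.6] w 0.0554 p [ 0.4443 -0.1417  0.1332]
[0.59714662 0.11355089]
t 4.47 shift mm [291.3  -2.8  60.3] turn [-3.400e-03 -4.751e-01  1.000e-04] F [-0.1  0.2 -0.6] w 0.0554 p [ 0.4443 -0.1417  0.1332]
```

View pics/ws2.png

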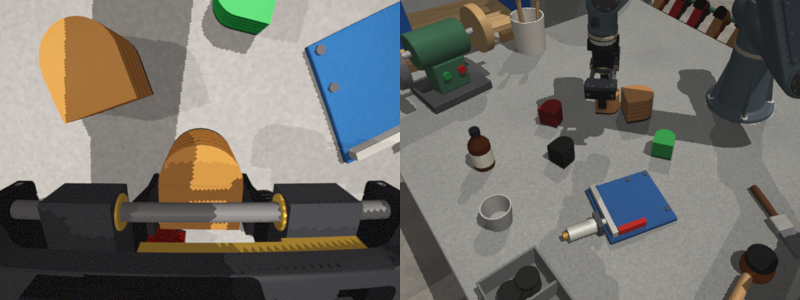

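jog_arm --pt "60 0 18 -0.003 -0.12 0 1" --pt "120 0 36 -0.003 -0.24 0 1" --pt "180 0 50 -0.003 -0.36 0 1" --pt "230 0 64 -0.003 -0.475 0 1" --pt "266 0 71 -0.003 -0.475 0 1" --pt "266 0 71 -0.003 -0.475 0 1" --pt "266 0 71 -0.003 -0.475 0 1" --pt "266 0 71 -0.003 -0.475 0 1"

```text
time: 5.48
position: [0.5721, 0.1005, 0.1339]
tool_rot: [0.563, 0.428, -0.428, -0.562]
ft_force: [0.3, -0.7, -1.4]
grip_width: 0.0557
```

```bash
python3 - <<'E'
from snap import *
snap(3)
a=np.radians(164.6); X=np.array([np.cos(a),np.sin(a)]); Y=np.array([-X[1],X[0]]); O=np.array([.6229,.1355])
for d in ((.040,.046),(.019,.028)):
    g=O+d[0]*X+d[1]*Y; goal([*g,.037],np.radians(74.6))
E

```

```text
t 5.62 shift mm [ 1.1 97.5  1.1] turn [ 0.0023 -0.0016 -0.0009] F [ 0.3  0.4 -0.8] w 0.0554 p [0.5727 0.1006 0.1345]
t 5.62 shift mm [ 19.1  97.5 -19.8] turn [ 0.0023 -0.0016 -0.0009] F [ 0.3  0.4 -0.8] w 0.0554 p [0.5727 0.1006 0.1345]
```

View pics/wrist3.png

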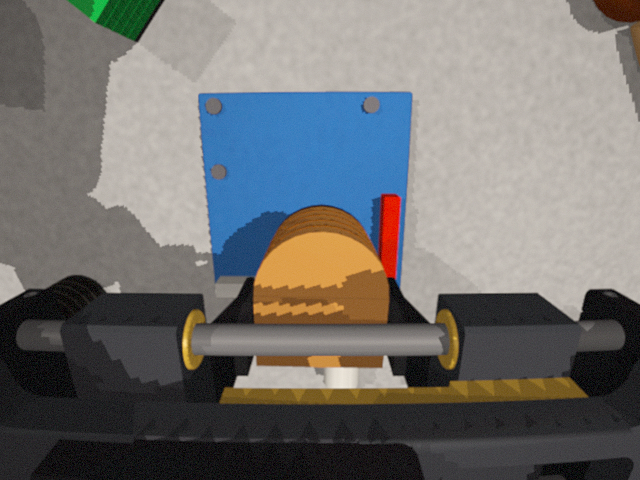

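View pics/scene3.png

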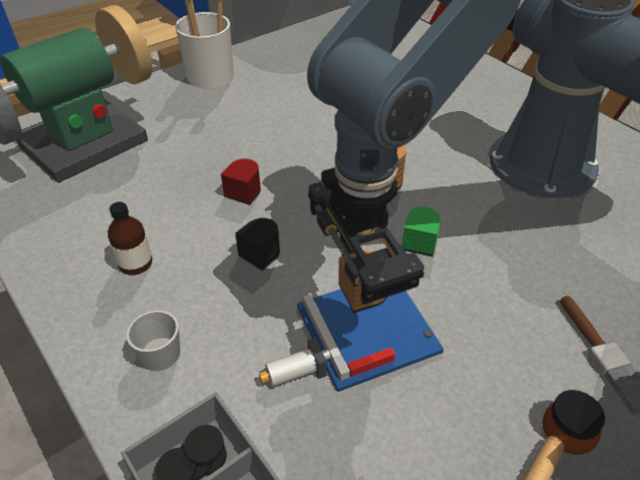

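jog_arm --pt "0 50 0 0.002 0 0 1" --pt "0 80 0 0.002 0 0 1" --pt "0 92 0 0.002 0 0 1" --pt "0 92 0 0.002 0 0 1" --pt "0 92 0 0.002 0 0 1"

```text
time: 6.25
position: [0.5745, 0.1014, 0.0438]
tool_rot: [0.563, 0.429, -0.428, -0.562]
ft_force: [0.2, 0.3, -0.9]
grip_width: 0.0556
```

jog_arm --pt "0 2 0 0 0 0 1" --pt "0 3.5 0 0 0 0 1" --pt "0 3.5 0 0 0 0 1" --pt "0 3.5 0 0 0 0 1"

```text
time: 6.75
position: [0.5734, 0.1015, 0.0392]
tool_rot: [0.563, 0.429, -0.428, -0.562]
ft_force: [0.3, -0.6, -1.2]
grip_width: 0.0555
```

jog_arm --pt "0 0.7 0 0 0 0 1" --pt "0 1.3 0 0 0 0 1" --pt "0 1.3 0 0 0 0 1" --pt "0 1.3 0 0 0 0 1"

```text
time: 7.25
position: [0.5734, 0.1015, 0.0377]
tool_rot: [0.563, 0.428, -0.429, -0.562]
ft_force: [0.2, 0.2, -1.6]
grip_width: 0.0557
```

jog_arm --pt "0 0.6 0 0 0 0 1" --pt "0 0.6 0 0 0 0 1" --pt "0 0.6 0 0 0 0 1"

```text
time: 7.62
position: [0.5734, 0.1015, 0.0373]
tool_rot: [0.563, 0.429, -0.428, -0.562]
ft_force: [-0.3, -0.4, -0.1]
grip_width: 0.0556
```

jog_arm --pt "4 0 -4 0 0 0 1" --pt "8 0 -9 0 0 0 1" --pt "12 0 -13 0 0 0 1" --pt "14 0 -16 0 0 0 1" --pt "14 0 -16 0 0 0 1" --pt "14 0 -16 0 0 0 1"

```text
time: 8.38
position: [0.593, 0.111, 0.0373]
tool_rot: [0.563, 0.429, -0.428, -0.562]
ft_force: [-1.6, 0.6, 2.5]
grip_width: 0.0555
```

jog_arm --pt "0 0 -1 0 0 0 1" --pt "0 0 -2 0 0 0 1" --pt "0 0 -2 0 0 0 1" --pt "0 0 -2 0 0 0 1"

```text
time: 8.88
position: [0.5938, 0.1106, 0.0373]
tool_rot: [-0.562, -0.428, 0.429, 0.563]
ft_force: [-1.7, 0.9, 5.5]
grip_width: 0.0553
```

jog_arm --pt "0 -0.5 -0.5 0 0 0 1" --pt "0 -0.5 -1 0 0 0 1" --pt "0 -0.5 -1 0 0 0 1" --pt "0 -0.5 -1 0 0 0 1"

```text
time: 9.38
position: [0.5951, 0.1101, 0.0374]
tool_rot: [0.563, 0.428, -0.429, -0.562]
ft_force: [-2.1, 0.9, -0.8]
grip_width: 0.0554
```

jog_arm --pt "0 0 -0.5 0 0 0 1" --pt "0 0 -1 0 0 0 1" --pt "0 0 -1 0 0 0 1" --pt "0 0 -1 0 0 0 1"

```text
time: 9.88
position: [0.5952, 0.11, 0.0374]
tool_rot: [-0.562, -0.428, 0.429, 0.563]
ft_force: [-3.7, 2.7, 0.9]
grip_width: 0.0556
```

jog_arm --pt "1 0 0 0 0 0 1" --pt "2 0 0 0 0 0 1" --pt "2.5 0 0 0 0 0 1" --pt "2.5 0 0 0 0 0 1"

```text
time: 10.38
position: [0.5954, 0.1106, 0.0374]
tool_rot: [0.563, 0.427, -0.43, -0.562]
ft_force: [-6.5, -2.7, 2.6]
grip_width: 0.0558
```

jog_arm --pt "0.5 0 0 0 0 0 1" --pt "1 0 0 0 0 0 1" --pt "1 0 0 0 0 0 1" --pt "1 0 0 0 0 0 1"

```text
time: 10.88
position: [0.5956, 0.1115, 0.0375]
tool_rot: [0.563, 0.427, -0.43, -0.562]
ft_force: [-5.7, -2.4, 2.2]
grip_width: 0.0559
```

jog_arm --pt "0.5 0 0 0 0 0 1" --pt "1 0 0 0 0 0 1" --pt "1.5 0 0 0 0 0 1" --pt "1.5 0 0 0 0 0 1"

```text
time: 11.38
position: [0.596, 0.1129, 0.0374]
tool_rot: [0.563, 0.427, -0.43, -0.562]
ft_force: [-5.7, -2.7, 3.1]
grip_width: 0.0558
```

jog_arm --pt "0.5 0 0 0 0 0 1" --pt "1 0 0 0 0 0 1" --pt "1 0 0 0 0 0 1" --pt "1 0 0 0 0 0 1"

```text
time: 11.88
position: [0.5963, 0.1139, 0.0375]
tool_rot: [0.563, 0.427, -0.43, -0.562]
ft_force: [-5.3, -2.9, 2.7]
grip_width: 0.0559
```

```bash
python3 - <<'E'
from snap import *
a=np.radians(164.6); X=np.array([np.cos(a),np.sin(a),0]); Y=np.array([-X[1],X[0],0]); O=np.array([.6229,.1355,0])
o=get_obs(); print("jig tcp",(o["position"]-O)@X,(o["position"]-O)@Y,"F",o["ft_force"]@X,o["ft_force"]@Y,o["ft_force"][2],o["moment"])
M=R.from_quat(o["tool_rot"]).as_matrix(); print("yaw",np.degrees(np.arctan2(M[1,0],M[0,0])),"down",M[:,1].round(4))
snap(4)
E
cd pics; python3 -c "
import cv2,numpy as np
a=cv2.imread('wrist4.png');b=cv2.imread('scene4.png')[200:440,220:540]
cv2.imwrite('ws4.png',np.hstack([cv2.resize(a,(400,300)),cv2.resize(b,(400,300))]))"
```

```text
jig tcp 0.019929775886126797 0.027942063177813205 F 4.380197945608421 4.233987410796569 2.7314738709156385 [-0.42295718  0.89309645  0.10305394]
yaw 74.64264645145023 down [-0.0033 -0.0033 -1.    ]
```

View pics/ws4.png

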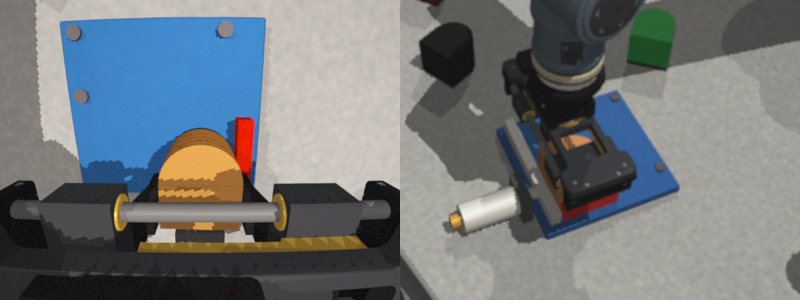

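The wrist view shows the heel beside the red fence at about (243,145), with a thin gap left. The force along y is still only sliding friction, so I'll keep going in small steps.

jog_arm --pt "0.5 0 0 0 0 0 1" --pt "1 0 0 0 0 0 1" --pt "1 0 0 0 0 0 1" --pt "1 0 0 0 0 0 1"

```text
time: 12.52
position: [0.5965, 0.1148, 0.0375]
tool_rot: [0.563, 0.427, -0.43, -0.562]
ft_force: [-5.8, -3.0, 2.6]
grip_width: 0.0555
```

jog_arm --pt "0.5 0 0 0 0 0 1" --pt "1 0 0 0 0 0 1" --pt "1 0 0 0 0 0 1" --pt "1 0 0 0 0 0 1"

```text
time: 13.02
position: [0.5967, 0.1153, 0.0375]
tool_rot: [0.563, 0.427, -0.431, -0.562]
ft_force: [-6.7, -4.4, 2.8]
grip_width: 0.056
```

jog_arm --pt "0.5 0 0 0 0 0 1" --pt "1 0 0 0 0 0 1" --pt "1 0 0 0 0 0 1" --pt "1 0 0 0 0 0 1"

```text
time: 13.52
position: [0.5967, 0.1153, 0.0375]
tool_rot: [0.563, 0.427, -0.431, -0.561]
ft_force: [-7.4, -6.2, 2.8]
grip_width: 0.0557
```

jog_arm --pt "0.5 0 -0.5 0 0 0 1" --pt "1 0 -1 0 0 0 1" --pt "1 0 -1 0 0 0 1" --pt "1 0 -1 0 0 0 1"

```text
time: 14.02
position: [0.5967, 0.1154, 0.0376]
tool_rot: [0.562, 0.426, -0.433, -0.562]
ft_force: [-9.4, -8.8, 6.4]
grip_width: 0.0555
```

jog_arm --pt "0.5 -0.5 -1 0 0 0 1" --pt "1 -0.8 -2 0 0 0 1" --pt "1.5 -0.8 -3 0 0 0 1" --pt "1.5 -0.8 -3 0 0 0 1" --pt "1.5 -0.8 -3 0 0 0 1" --pt "1.5 -0.8 -3 0 0 0 1"

```text
time: 14.78
position: [0.5969, 0.1154, 0.0377]
tool_rot: [-0.561, -0.424, 0.435, 0.562]
ft_force: [-12.6, -10.7, 6.9]
grip_width: 0.0557
```

```bash
cat > chk.py <<'E'
from snap import *
a=np.radians(164.6); X=np.array([np.cos(a),np.sin(a),0]); Y=np.array([-X[1],X[0],0]); O=np.array([.6229,.1355,0])
o=get_obs(); print("jig tcp",(o["position"]-O)@X,(o["position"]-O)@Y,"F",o["ft_force"]@X,o["ft_force"]@Y,o["ft_force"][2],o["moment"])
M=R.from_quat(o["tool_rot"]).as_matrix(); print("yaw",np.degrees(np.arctan2(M[1,0],M[0,0])),"down in jig",M[:,1]@X,M[:,1]@Y,o["position"])
E
python3 chk.py
```

```text
jig tcp 0.019734409671051063 0.026275830705824062 F 9.275808880181748 13.694068719678683 6.9192585382729295 [-1.92021231  2.00279291  0.19245999]
yaw 74.81004674060873 down in jig 0.011244984669122715 0.011459663253209679 [0.59689644 0.11540819 0.03768778]
```

jog_arm --pt "0 -0.3 -0.5 -0.004 0 -0.004 1" --pt "0 -0.6 -1.5 -0.008 0 -0.008 1" --pt "0 -0.6 -2 -0.012 0 -0.012 1" --pt "0 -0.6 -2 -0.012 0 -0.012 1" --pt "0 -0.6 -2 -0.012 0 -0.012 1" --pt "0 -0.6 -2 -0.012 0 -0.012 1"

```text
time: 15.52
position: [0.5969, 0.1153, 0.0374]
tool_rot: [-0.561, -0.429, 0.43, 0.563]
ft_force: [-13.5, -10.4, 5.4]
grip_width: 0.0558
```

```bash
python3 chk.py
```

```text
jig tcp 0.01968617852153691 0.02640234716922339 F 10.277649376978568 13.597549072579795 5.3757877896666 [-1.86463114  2.35799134  0.24951344]
yaw 74.81630748598255 down in jig 0.0034833043191358124 6.87916003419617e-05 [0.59690934 0.1152734  0.03744181]
```

jog_arm --pt "0.5 -0.2 -1 0 0 0 1" --pt "1 -0.3 -2 -0.003 0 -0.001 1" --pt "1.5 -0.5 -3 -0.005 0 -0.002 1" --pt "1.5 -0.5 -4 -0.007 0 -0.002 1" --pt "1.5 -0.5 -4 -0.007 0 -0.002 1" --pt "1.5 -0.5 -4 -0.007 0 -0.002 1" --pt "1.5 -0.5 -4 -0.007 0 -0.002 1"

```text
time: 16.4
position: [0.597, 0.1153, 0.0375]
tool_rot: [-0.56, -0.428, 0.431, 0.563]
ft_force: [-19.8, -11.0, 8.6]
grip_width: 0.0559
```

```bash
python3 chk.py; python3 -c "
from snap import *
snap(5)
P=cloud(dict(np.load('top5.npz')))
a=cv2.imread('pics/wrist5.png');b=cv2.imread('pics/scene5.png')[250:430,250:490];
cv2.imwrite('pics/ws5.png',np.hstack([cv2.resize(a,(400,300)),cv2.resize(b,(400,300))]))"
```

```text
jig tcp 0.019576411431691892 0.026342683973898176 F 16.168821287439535 15.862149087026896 8.566793008142618 [-2.13135107  3.39157442  0.32659685]
yaw 74.8691459069187 down in jig 0.004781404853108924 0.0013074904946480891 [0.59703101 0.11530178 0.03747933]
```

View pics/ws5.png

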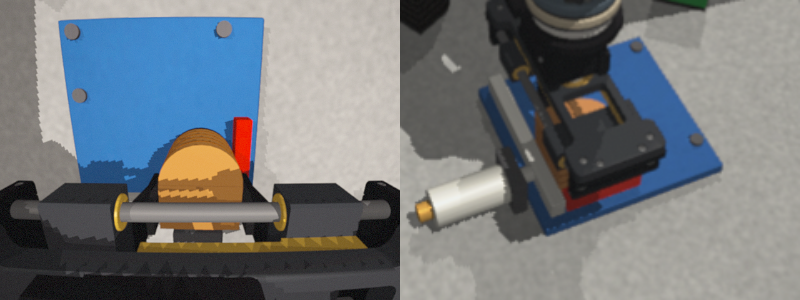

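View pics/top5.png

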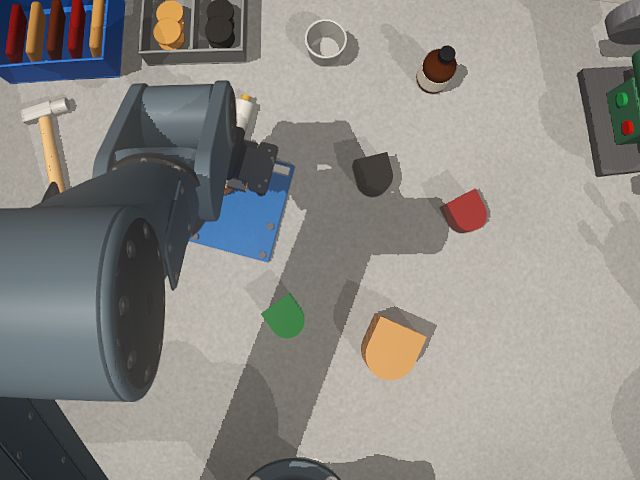

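```bash
python3 -c "
import cv2,numpy as np
a=cv2.imread('pics/wrist5.png')[180:400,240:420];b=cv2.imread('pics/scene5.png')[310:390,290:390]
cv2.imwrite('pics/z5.png',np.hstack([cv2.resize(a,(400,480),interpolation=0),cv2.resize(b,(400,480),interpolation=0)]))"
```

```text
(no output)
```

View pics/z5.png

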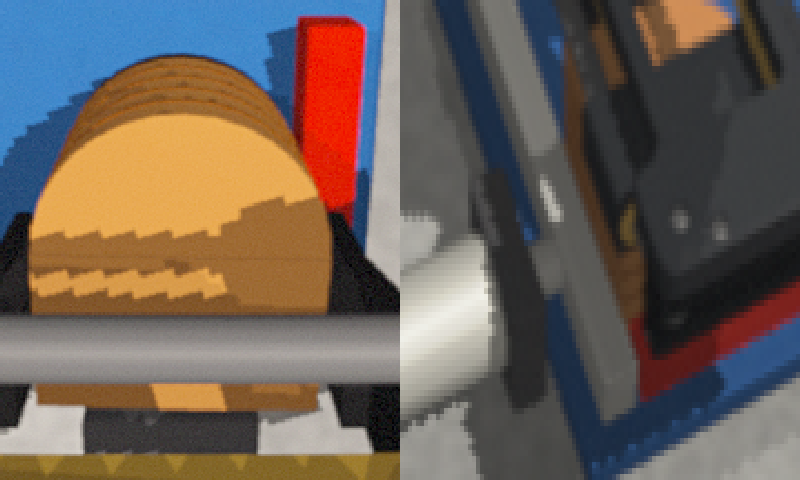

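jog_arm --pt "0 -0.5 0 0 0 0 1" --pt "0.5 -0.7 -0.5 0 0 0 1" --pt "0.5 -0.7 -0.5 0 0 0 1" --pt "0.5 -0.7 -0.5 0 0 0 1" --pt "0.5 -0.7 -0.5 0 0 0 1" --pt "0.5 -0.7 -0.5 0 0 0 1"

```text
time: 17.3
position: [0.5971, 0.1153, 0.0375]
tool_rot: [-0.56, -0.428, 0.432, 0.563]
ft_force: [-18.7, -12.3, 6.1]
grip_width: 0.0553
```

```bash
python3 chk.py
```

```text
jig tcp 0.01954872014433978 0.026318881163333415 F 14.715654957712434 16.850940640698912 6.075722810451284 [-2.33780493  3.4261253   0.32004699]
yaw 74.88569868286217 down in jig 0.0060512071355646865 0.002219292520410343 [0.59706403 0.11531737 0.03753451]
```

Both pushes are steady at about 15 N and 17 N, and the heel is upright and square. Handing in.

```bash
python3 -c "
from rig import *
print(hand_in())"
```

```text
the job is handed in; nothing more can be done
None
```

I gripped the small tan heel by its flat sides, set it on the blue plate, and slid it against the steel fence and then the red one. I handed the job in at about 17 s with the gripper still holding and pressing it; no verdict came back.

**Final checks:**
- **Push:** about 15 N towards the long fence and 17 N towards the short one, with about 6 N upward on the tool from the plate. These come from the wrist sensor. Friction means they do not give the force on each fence exactly, but the position no longer moved as the push went up.
- **Grip:** 50 N set, with a finger opening of 55 mm, which matches the heel's 56 mm width.
- **Alignment:** the tool was within about 0.006 rad of vertical and about 0.3° (0.005 rad) of square to the jig. The close-up views show no gap at the red fence or the long fence.
- **Other blocks:** the black and red heels were at the same place in the last top view as at the start.

**One disagreement:** the tool stopped about 1.7 mm beyond the expected point across the short fence, and about 0.5 mm short of it at the long fence. I put this down to camera calibration (good to about 2 mm). I could not measure the heel's own position once it was seated, because the arm hid it from above.

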